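# Close the guarded glue press

### The job

A freshly glued panel waits in the press whose lever ends in a round pad. Reach through the window of that press's guard with closed fingertips and press the round pad fully down to its stop, then come back out, without touching the guard frame. Grasp nothing, and leave the other press, the panel and everything else on the table alone.

Things in the scene. Friction and masses are not known exactly. Their poses are not given: they have to be found in the camera images.
- round_guard: the guard of the press with the round pad: bare-metal frame round an open window. Sizes in mm. Opening 100 (y) x 90 (x); frame bars 10 wide, 6 thick; 8 mm corner posts and 4 mm wires below it. Origin: centre of the opening, 166 above the table. x: up the slope, from the press's front to its rear; y: left looking along x; z: square out of the window, up. It slopes 20 degrees, front edge lowest. Fixed.
- round_pad: black round pad on the lever's end, diameter 38 mm, 10 mm thick, under the middle of the window with nothing between. Origin: centre of its top face; z: out of that face (within 0.13 rad of vertical). Lever up: top face 17 mm straight below the window's plane; fully down: 122 mm above the table, 28 mm lower than when up, and straight below the window's centre (44 mm under it).
- round_lever (a joint): angle of the lever with the round pad, rad: 0 up (starts 0 to 0.05), 0.26 fully down at a hard stop. Its pivot is a cross pin 110 mm from the pad towards the press's rear, 117 mm above the table. Stiff: 5 to 8 N straight down on the pad moves it, and it stays where it is left. It works a steel platen down on the panel.
- bar_guard: the guard of the press with the crossbar pad: bare-metal frame round an open window. The same as the other guard in every size. This press is to be left alone.
- bar_press: the whole other press (base 240 x 160 mm, 187 mm high), whose lever ends in a black crossbar 64 mm long and 12 mm thick; empty; origin: centre of the base's underside on the table; x: from its front (guard) to its rear (column). Leave alone.
- bar_lever (a joint): angle of the other press's lever, rad; 0 up, 0.26 down. Leave alone.
- panel: loose plywood panel 130 x 75 x 18 mm on the base under the round-pad press's guard and platen; origin: centre of its underside. Leave where it lies.
- ink: small bottle, diameter 32 mm, 70 mm high, standing between the presses; origin: centre of its underside. Leave alone.
- jar_low: jar, diameter 60 mm, 75 mm high; origin: centre of its underside. Leave alone.
- jar_tall: jar, diameter 68 mm, 110 mm high; origin: centre of its underside. Leave alone.
- brush_pot: white pot, diameter 80 mm, 100 mm high, with brushes up to 230 mm high; origin: centre of its underside. Leave alone.
- knife: palette knife lying flat, 200 mm long; origin on its underside. Leave alone.
Not all that is in view belongs to the job. Of the things that look like the panel, the largest one is meant.

How it is judged (in metres and radians):
On the way:
1. with the hand at the window, the fingers press the round pad fully down (value of joint round_lever above 0.235 rad and contact force between the fingers and round_pad above 0.5 N and x of the grasp point in the frame of round_guard between -0.055 and 0.055 m and y of the grasp point in the frame of round_guard between -0.055 and 0.055 m and z of the grasp point in the frame of round_guard below 0.02 m), for 0.1 s.
At the end, for the whole second after the job is handed in: the round-pad lever is left fully down (joint above 0.235 of 0.26 rad), the other lever still up (below 0.08 rad), the panel within 10 mm and every bystander within 20 mm of where it was, and the hand is clear (value of joint round_lever above 0.235 rad and value of joint bar_lever below 0.08 rad and distance of panel from where it was at the start of the episode below 0.01 m and linear speed of panel below 0.02 m/s and distance of each of ink, jar_low, jar_tall, brush_pot, knife from where it was at the start of the episode below 0.02 m); the robot touches nothing.
It fails at once if the fingers or arm touch the guard of the round-pad press (over 0.5 N) (contact force between any of the fingers, the arm and round_guard above 0.5 N).
It fails at once if the other press is touched (over 0.5 N) or its lever worked (contact force between any of the fingers, the arm and bar_press above 0.5 N or value of joint bar_lever above 0.08 rad).
It fails at once if the panel is shifted or lifted by more than 10 mm (distance of panel from where it was at the start of the episode above 0.01 m).
It fails at once if a bystander is knocked, lifted or moved by more than 20 mm (distance of any of ink, jar_low, jar_tall, brush_pot, knife from where it was at the start of the episode above 0.02 m).
It also fails if it takes over 34 s, if anything falls off the work surface, if the arm or the gripper's body presses on something with over 40 N, if the wrist force passes 120 N, or if a joint passes its speed limit or range.

### The arm

A 6-joint arm with a two-finger parallel gripper is mounted at the origin on the work surface. World frame = base frame: x ahead of the robot, y to its left, z up, the work surface at z = 0. Lengths are in mm, angles in degrees, forces in N, time in s.
With the tool pointing down it reaches from about 275 to 825 mm from the base axis. Payload 4.9 kg.
Tool frame: the origin (TCP) lies between the finger pads; the fingertips stand 11 mm ahead of it and the grasp point (between the pads) lies 8 mm behind it; z points along the fingers, y is the direction in which the jaws open and shut (so a half turn about z gives the same grasp; the last joint's range is limited). The gripper opens to 85 mm and grips with 20 to 120 N. Pads are 22 mm wide; open, the fingers measure 114 mm over their backs; the gripper's body (76 mm by 85 mm) begins 54 mm behind the grasp point. The pads swing forward as they close: fully open they stand 13 mm farther back than shut.
Start: joints at [61.123, 18.69, -11.035, 60.275, 0, 82.311], TCP at [198.782, 512.84, 242.281] pointing down, gripper open.
Joint ranges: [-152.03, 152.03], [-55.5, 102.48], [-74.3, 77.21], [-110.64, 120.58], [-84.22, 78.4], [-180, 180]. Speed limits (degrees/s): [147.25, 147.25, 180, 180, 180, 180].

### API

Orientations are given as [roll, pitch, yaw] about the fixed x, y, z axes, in that order (R = Rz(yaw) Ry(pitch) Rx(roll)).
In Python, from rig import ctrl gives the robot as it stands.
- The arm moves only by the tool carry_out, never from a script. Its argument "commands" is a list that holds one entry, the list of rows, each a list of 5 numbers: the shift along the tool's x, y, z in mm, then the turn about the tool's z in degrees, then the closure, from 0 (fully open) to 1 (shut). A call has 1 to 20 rows; each row shifts and turns the commanded pose from where the row before left it, along the tool's axes as they then stand; what a row does not reach is not made up. A row lasts 1/8 s, in which the tool goes at most 62.5 mm and 10.7 degrees, less where a joint would pass 70% of its speed; a pose out of reach is approached as far as the arm can. A call is refused whole if a number of a shift passes 62.5 or a number of a turn 10.7, either way. A call with a gripper value outside its range is refused whole. The fingers move at their own pace and stop on an object; "grip_force" is the grip in N (left out, the last holds). Time passes only in rows, so rows that do not move let the fingers close. It gives the time, the measured TCP pose, the force and the opening at its end, in the units of the state.
- ctrl.observe(): the state, without advancing time (a new reading comes with each control period).
- ctrl.snapshot(name): name is "scene" or "side" or "wrist"; returns a dict with "img" (420x560x3 uint8, red, green, blue), "fov_y" (degrees; the focal length in pixels is half the picture's height over the tangent of half this angle, whatever the lens; pixels are square), "cx", "cy" (the principal point, pixels), "k1" (the pictures are not rectified: a ray, as slopes to the right and down, at radius r is drawn at 1 + k1 r^2 times it, then the intrinsics apply), "xyz" and "attitude" of the camera in the world. Camera axes: x right, y up, looking along -z (the intrinsics and any distortion apply to the point x, -y, -z); pixel columns grow to the right and rows downward; lengths in mm; the calibration is good to about 2 mm. A picture is of the moment at which its call begins. There is no depth.
- ctrl.sign_off(): hands the job in, once; it reports no verdict.
The state is a dict: "clock": time; "qpos": joint angles; "qd": joint speeds; "joint_torque": joint torques, N m; "tool_pos": TCP position; "tool_rot": TCP orientation; "contact_force": force on the tool from outside, world axes, zero at the start; "torque": the same for the moment, N m; "width": finger opening in mm.
Only numpy, scipy, OpenCV 4.12 (cv2) and the standard library are available. Lean on these libraries where they do the work, as an engineer would, in place of code of your own. Each camera call takes 0.05 s, during which the arm holds its last target.

## Working session

There is one attempt and no reset: what is moved stays moved. The work goes in short steps, Python scripts to look and compute and a tool call to move; the robot and the scene stay as the last step left them, time stands still between calls to the robot, and variables do not carry over. Pictures are saved under pics/ and viewed, and the job is handed in when it is done.

Besides the shell and the picture viewer there is one more tool, called as name(argument=value, ...), one argument or row to a line, values as JSON. carry_out: Moves the arm, as the interface text tells. Its arguments: {"type":"object","properties":{"commands":{"type":"array","items":{"type":"array","items":{"type":"array","items":{"type":"number"}}}},"grip_force":{"type":"number"}},"required":["commands"]}

```bash
ls; mkdir -p pics; python3 - <<'E'
from rig import ctrl
import cv2
print(ctrl.observe())
for n in ["scene","side","wrist"]:
    s=ctrl.snapshot(n); cv2.imwrite(f"pics/{n}0.png",s["img"][:,:,::-1]); print(n,{k:v for k,v in s.items() if k!="img"})
E
```

```text
pics
{'clock': 0.0, 'qpos': array([ 6.11226412e+01,  1.87308300e+01, -1.10914882e+01,  6.02746537e+01,
       -1.93313168e-03,  8.23097885e+01]), 'qd': array([ 0.05252824,  0.0182514 , -0.08085552, -0.02835317,  0.01250547,
        0.04606632]), 'joint_torque': array([-2.63978567e-03, -4.43402517e+01,  2.62438184e+01,  1.53605116e-02,
       -6.45837781e-05,  4.67099905e-07]), 'tool_pos': array([198.51508143, 512.32613751, 241.51806714]), 'tool_rot': array([-1.79903642e+02, -1.10607297e-02,  1.58812845e+02]), 'contact_force': array([ 1.08343174, -0.41052305, -0.05261303]), 'torque': array([-0.03139744,  0.03978802,  0.0222707 ]), 'width': 85.50752505063436}
scene {'fov_y': 54.54428425857964, 'cx': 279.1027199844367, 'cy': 209.42036536178293, 'k1': 0.0068358715325475, 'xyz': array([1442.60738488,  152.38269789,  705.88665018]), 'attitude': array([ 5.83326391e+01, -2.84345175e-02,  9.84045188e+01])}
side {'fov_y': 50.1646154952597, 'cx': 282.0457004150554, 'cy': 208.76833611027013, 'k1': 0.006789104995151558, 'xyz': array([ 478.98978704, -985.79082303,  857.54018366]), 'attitude': array([52.9871839 ,  0.63133448, -4.63789042])}
wrist {'fov_y': 66.98970374283853, 'cx': 278.20422839805576, 'cy': 211.6304681519411, 'k1': -0.04517094351953224, 'xyz': array([134.33010822, 538.13238468, 373.15316869]), 'attitude': array([-15.60847121,   0.12147348,  68.79595944])}
```

View pics/scene0.png

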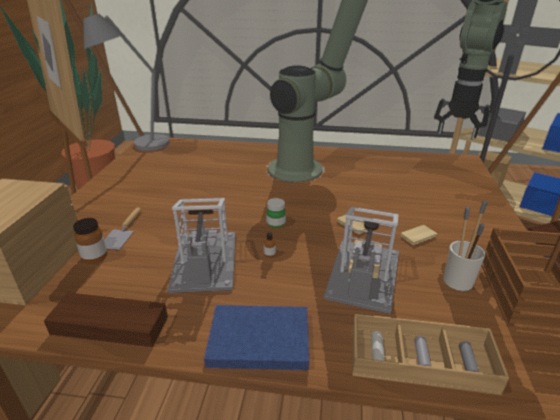

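View pics/side0.png

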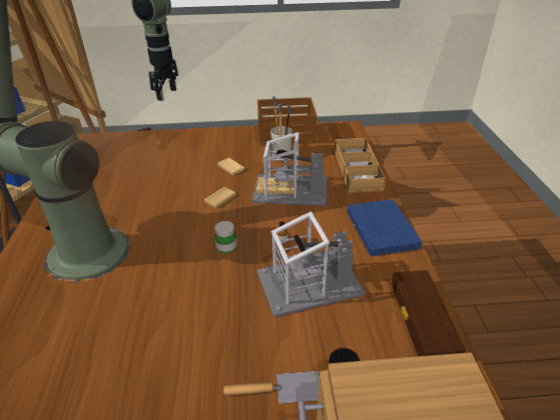

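View pics/wrist0.png

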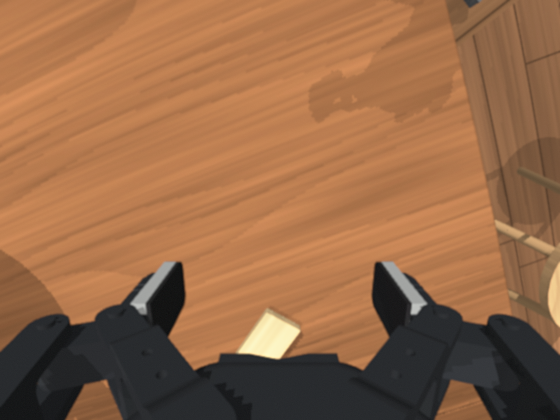

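The scene view shows two presses: one at about (205,240) with a crossbar and an empty base, and one at about (368,255) with a round-looking pad and plywood on its base. Next I'll enlarge both.

```bash
python3 - <<'E'
import cv2,numpy as np
a=cv2.imread("pics/scene0.png");b=cv2.imread("pics/side0.png")
cv2.imwrite("pics/c1.png",np.hstack([cv2.resize(a[190:310,320:420],None,fx=4,fy=4,interpolation=2),cv2.resize(a[190:310,160:260],None,fx=4,fy=4,interpolation=2)])[:600])
cv2.imwrite("pics/c2.png",cv2.resize(b[120:220,240:340],None,fx=6,fy=6,interpolation=2))
E
```

```text
(no output)
```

View pics/c1.png

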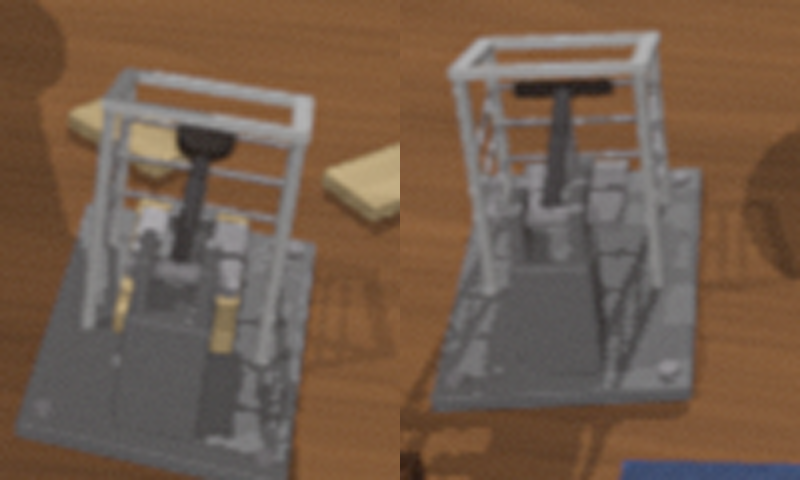

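View pics/c2.png

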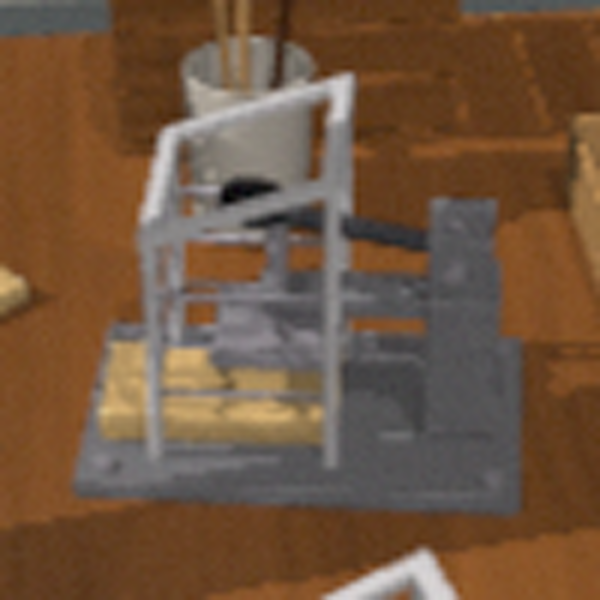

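Candidates: scene (371,226) / side (281,152), a rounded pad with plywood on the base, and scene (200,212), a wide thin crossbar over an empty base. The first fits the description: round pad, with the panel. The enlarged crops confirm it. Next I'll triangulate.

```bash
cat > h.py <<'E'
import numpy as np, cv2
from scipy.spatial.transform import Rotation as Ro
def ray(s,uv):
    f=210/np.tan(np.radians(s["fov_y"]/2)); u,v=uv
    x,y=(u-s["cx"])/f,(v-s["cy"])/f
    K=np.array([[1,0,0],[0,1,0],[0,0,1.]])
    x,y=cv2.undistortPoints(np.array([[[x,y]]]),K,np.array([s["k1"],0,0,0]))[0,0]
    d=Ro.from_euler("xyz",s["attitude"],degrees=True).apply([x,-y,-1]); return np.array(s["xyz"]),d/np.linalg.norm(d)
def plane(s,uv,z):
    o,d=ray(s,uv); return o+d*(z-o[2])/d[2]
def tri(pairs):
    A=np.zeros((3,3));b=np.zeros(3);L=[]
    for s,uv in pairs:
        o,d=ray(s,uv);P=np.eye(3)-np.outer(d,d);A+=P;b+=P@o;L.append((P,o))
    X=np.linalg.solve(A,b); return X,[float(np.linalg.norm(P@(X-o))) for P,o in L]
def proj(s,X):
    f=210/np.tan(np.radians(s["fov_y"]/2))
    p=Ro.from_euler("xyz",s["attitude"],degrees=True).inv().apply(np.atleast_2d(X)-s["xyz"])
    x=-p[:,0]/p[:,2];y=p[:,1]/p[:,2];k=1+s["k1"]*(x*x+y*y)
    return np.c_[s["cx"]+f*x*k,s["cy"]+f*y*k]
E
python3 - <<'E'
from rig import ctrl
from h import *
A=ctrl.snapshot("scene");B=ctrl.snapshot("side")
c=lambda u,v:(u/4+320-.4,v/4+190-.4)
e=lambda u,v:(u/6+240-.4,v/6+120-.4)
# outer corners: front = far from scene cam
pts={"FL(+y)":(c(312,97),e(167,130)),"F(-y)":(c(125,70),e(148,228)),"pad":(c(207,132),e(250,190)),"R(+y)":(c(308,132),e(347,80)),"R(-y)":(c(106,104),e(338,185))}
for k,(a,b) in pts.items(): print(k,*tri([(A,a),(B,b)]))
# base corners on side/scene plane z~12
for u in [(18,430),(280,478),(312,245)]: print("base",plane(A,c(*u),8))
print("pot",plane(A,(462,252),100),"brush tips",[tri([(A,a),(B,b)]) for a,b in [((484,205),(276,99))]])
E
```

```text
FL(+y) [528.89354631 322.89673076 149.7601689 ] [0.8166068247367302, 0.8166068247367]
F(-y) [514.4097992  206.32995763 153.94510151] [2.3788644238857484, 2.3788644238857217]
pad [570.00124726 256.86396601 145.47837334] [1.1458620218177304, 1.1458620218177558]
R(+y) [625.40382484 305.98648694 184.14797737] [1.2468702482579122, 1.2468702482580067]
R(-y) [609.1930939  191.16177773 184.08555695] [0.48408442782154687, 0.48408442782142713]
base [706.9061045  154.04894529   8.        ]
base [724.0250817  307.41732248   8.        ]
base [493.15601796 347.91380795   8.        ]
pot [599.99780961 475.70274407 100.        ] brush tips [(array([571.0806455 , 503.90879406, 217.05139758]), [0.9808959749627479, 0.9808959749627906])]
```

carry_out(
  commands=[
    [[0, 0, -25, -6.35, 1], [0, 0, -25, -6.35, 1], [-20, -10, 0, 0, 1], [-40, -20, 0, 0, 1], [-40, -20, 0, 0, 1], [-40, -20, 0, 0, 1], [-40, -20, 0, 0, 1], [-40, -20, 0, 0, 1], [-40, -20, 0, 0, 1], [-40, -20, 0, 0, 1], [-40, -20, 0, 0, 1], [-40, -8, 0, 0, 1], [-25, 0, 0, 0, 1], [0, 0, 0, 0, 1], [0, 0, 0, 0, 1], [0, 0, 0, 0, 1]],
  ],
)

```text
clock: 2.25
tool_pos: [572.0, 277.5, 292.5]
tool_rot: [-180.0, -0.0, 171.6]
contact_force: [-0.0, 0.3, 0.1]
width: 0.2
```

```bash
python3 - <<'E'
from rig import ctrl
import cv2
o=ctrl.observe();print(o["clock"],o["qpos"],o["tool_pos"],o["tool_rot"],o["width"],o["contact_force"])
s=ctrl.snapshot("wrist"); cv2.imwrite("pics/w1.png",s["img"][:,:,::-1]); print({k:v for k,v in s.items() if k!="img"})
E
```

```text
2.25 [1.92309232e+01 2.67861937e+01 8.52029631e+00 7.17480004e+01
 6.76877208e-03 2.76526963e+01] [572.02906802 277.53413385 292.52617485] [-1.79999545e+02 -1.54518226e-02  1.71578226e+02] 0.21619605345380943 [-0.04924608  0.255929    0.14879749]
{'fov_y': 66.98970374283853, 'cx': 278.20422839805576, 'cy': 211.6304681519411, 'k1': -0.04517094351953224, 'xyz': array([503.89545128, 288.38434163, 424.08750635]), 'attitude': array([-1.55971897e+01,  2.40159633e-02,  8.15596795e+01])}
```

View pics/w1.png

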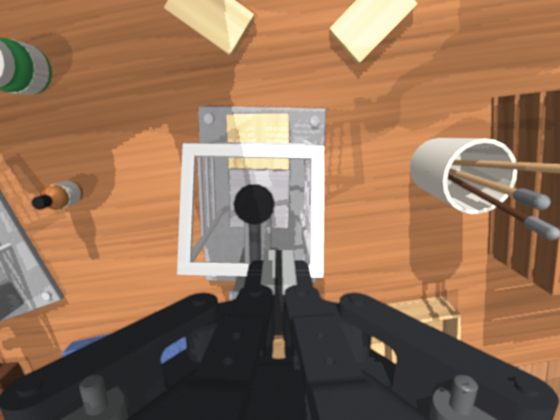

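The wrist view clearly shows the round guard's frame (outer corners about (183,144), (325,145), (324,277), (178,274)). The round black pad is at (254,204), the panel lies under it, and the closed fingers are at (278,270). I'll fit the frame and check finger clearance.

```bash
python3 - <<'E'
from rig import ctrl
from h import *
from scipy.optimize import least_squares
s=ctrl.snapshot("wrist"); im=s["img"]
hsv=cv2.cvtColor(im,cv2.COLOR_RGB2HSV)
m=((hsv[...,1]<25)&(hsv[...,2]>205)).astype(np.uint8); m[:,:150]=0;m[:,360:]=0;m[290:]=0;m[:130]=0
bl=((hsv[...,2]<60)).astype(np.uint8); bl[240:]=0;bl[:160]=0;bl[:,:215]=0;bl[:,300:]=0
c=max(cv2.findContours(bl,0,1)[0],key=cv2.contourArea); print("pad",cv2.minEnclosingCircle(c),cv2.fitEllipse(c))
o=im[:,:,::-1].copy(); o[m>0]=(0,0,255)
# clearance marks
T=np.array([572.03,277.53,281.53]); y=np.array([-.1464+0,.989,0]);yw=np.radians(171.58);ty=np.array([np.sin(yw),-np.cos(yw),0])
for h in (0,20,35,47,60):
  for w in (50,-50):
    p=proj(s,T+ty*w+[0,0,h])[0]; cv2.circle(o,tuple(int(round(v)) for v in p),3,(0,255,0),-1); cv2.putText(o,str(h),(int(p[0])+4,int(p[1])),0,.4,(0,255,0))
cv2.imwrite("pics/w1m.png",o)
E
```

```text
pad ((253.02423095703125, 204.49378967285156), 20.130929946899414) ((253.5415802001953, 203.95826721191406), (37.431549072265625, 38.58491134643555), 156.92494201660156)
```

View pics/w1m.png

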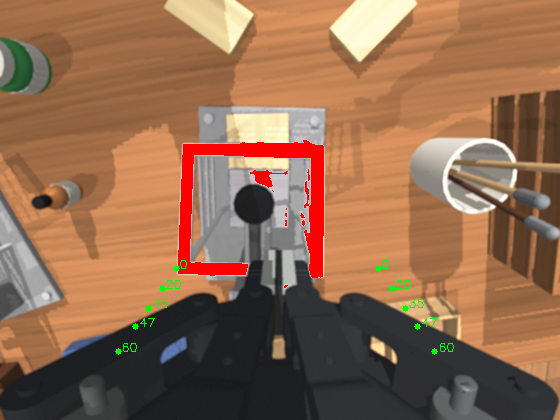

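```bash
python3 - <<'E'
from rig import ctrl
from h import *
from scipy.optimize import least_squares
s=ctrl.snapshot("wrist"); P=plane(s,(253.5,204),149); print("pad",P)
# outer corners: front -y, front +y, rear +y, rear -y (image up = toward robot/front)
px=np.array([(183,144),(325,145),(324,277),(178,274)],float)
inn=np.array([(193.5,156),(313,156.5),(309.5,264),(190.5,263)],float)
t=np.radians(20)
def W(p,a,b):
    c=np.array([[-a,-b,0],[-a,b,0],[a,b,0],[a,-b,0.]]) ; c[:,2]=3
    c[:,:]=c@np.array([[np.cos(t),0,np.sin(t)],[0,1,0],[-np.sin(t),0,np.cos(t)]])
    cz,sz=np.cos(p[2]),np.sin(p[2])
    return c@np.array([[cz,sz,0],[-sz,cz,0],[0,0,1]])+[p[0],p[1],166]
for nm,q,a,b in (("out",px,55,60),("in",inn,45,50)):
    r=least_squares(lambda p:(proj(s,W(p,a,b))-q).ravel(),[570,257,-.13]); print(nm,r.x[:2],np.degrees(r.x[2]),r.fun.round(1))
E
```

```text
pad [569.94216837 256.17731047 149.        ]
out [570.24804847 256.6733957 ] -9.343429487244508 [ 0.4 -0.5 -0.6  0.6 -0.1 -0.4  0.4  0.3]
in [570.36182187 255.94009096] -9.279177359540952 [ 0.2 -0.5 -1.3  0.6  1.6  0.4 -0.5 -0.4]
```

carry_out(
  commands=[
    [[0.7, -11, 0, 0.9, 1], [0, -10.3, 0, 0, 1], [0, 0, 20, 0, 1], [0, 0, 30, 0, 1], [0, 0, 20, 0, 1], [0, 0, 10, 0, 1], [0, 0, 0, 0, 1], [0, 0, 0, 0, 1]],
  ],
)

```text
clock: 3.4
tool_pos: [569.7, 256.1, 213.3]
tool_rot: [180.0, 0.1, 170.6]
contact_force: [0.5, -0.1, 0.1]
width: 0.1
```

```bash
python3 - <<'E'
from rig import ctrl
import cv2,numpy as np
o=ctrl.observe();print(o["clock"],o["tool_pos"],o["tool_rot"],o["width"],o["contact_force"])
a=ctrl.snapshot("scene")["img"][150:300,310:430,::-1];b=ctrl.snapshot("side")["img"][80:230,220:340,::-1]
cv2.imwrite("pics/d1.png",np.hstack([cv2.resize(v,None,fx=3.3,fy=3.3,interpolation=2) for v in (a,b)]))
cv2.imwrite("pics/w2.png",ctrl.snapshot("wrist")["img"][:,:,::-1])
E
```

```text
3.4 [569.67021556 256.07889341 213.33149011] [1.79958459e+02 8.13981476e-02 1.70601661e+02] 0.09159717936668273 [ 0.48381091 -0.05745659  0.08984506]
```

View pics/d1.png

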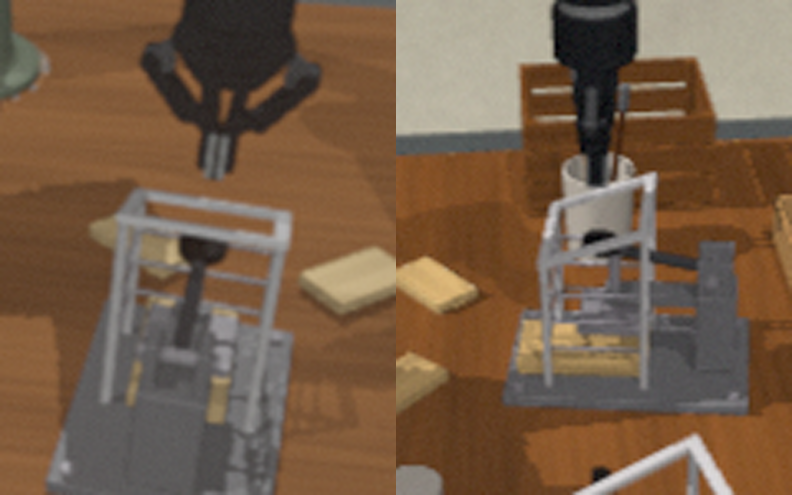

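View pics/w2.png

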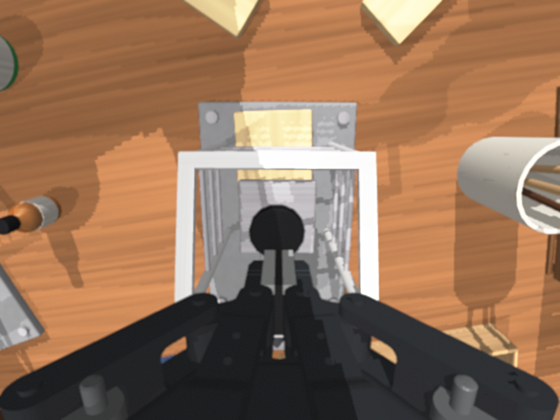

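Fingertips are centred over the window. In the wrist view the pad is at (277,232) and the fingers are at x≈278. The linkage only widens well behind the tips. I'll enter now and press gently.

carry_out(
  commands=[
    [[2, 0, 10, 0, 1], [0, 0, 15, 0, 1], [0, 0, 15, 0, 1], [0, 0, 8, 0, 1], [0, 0, 4, 0, 1], [0, 0, 4, 0, 1], [0, 0, 4, 0, 1], [0, 0, 0, 0, 1]],
  ],
)

```text
clock: 4.55
tool_pos: [567.2, 256.5, 152.4]
tool_rot: [180.0, 0.0, 170.6]
contact_force: [-0.4, 0.7, 0.6]
width: 0.1
```

carry_out(
  commands=[
    [[0, 0, 3, 0, 1], [0, 0, 3, 0, 1], [0, 0, 0, 0, 1]],
  ],
)

```text
clock: 4.92
tool_pos: [567.2, 256.5, 146.0]
tool_rot: [180.0, 0.0, 170.6]
contact_force: [-0.2, 0.2, -0.2]
width: 0.0
```

```bash
python3 - <<'E'
from rig import ctrl
import cv2,numpy as np
o=ctrl.observe();print(o["clock"],o["tool_pos"],o["width"],o["contact_force"])
a=ctrl.snapshot("scene")["img"][150:300,310:430,::-1];b=ctrl.snapshot("side")["img"][80:230,220:340,::-1]
cv2.imwrite("pics/d2.png",np.hstack([cv2.resize(v,None,fx=3.3,fy=3.3,interpolation=2) for v in (a,b)]))
E
```

```text
4.925 [567.19264726 256.45377749 146.01715583] 0.01636744004736419 [-0.23062275  0.20068521 -0.21574037]
```

View pics/d2.png

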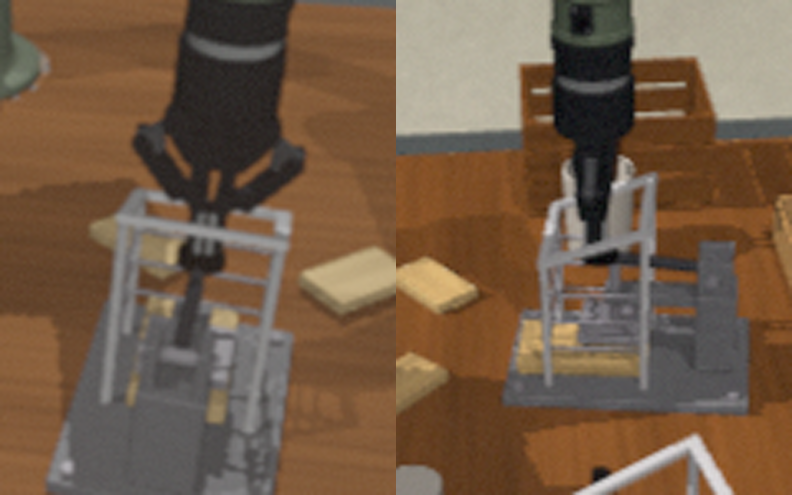

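The pad is moving down with the fingertips, and nothing touches the frame. Continuing.

carry_out(
  commands=[
    [[0, 0, 3, 0, 1], [0, 0, 3, 0, 1], [0, 0, 3, 0, 1], [0, 0, 2, 0, 1]],
  ],
)

```text
clock: 5.52
tool_pos: [566.5, 256.4, 135.1]
tool_rot: [-180.0, -0.1, 170.6]
contact_force: [-5.0, 0.3, 5.2]
width: -0.3
```

carry_out(
  commands=[
    [[0, 0, 1, 0, 1], [0, 0, 1, 0, 1]],
  ],
)

```text
clock: 5.78
tool_pos: [566.7, 256.4, 133.2]
tool_rot: [-180.0, -0.0, 170.6]
contact_force: [-6.0, 1.1, 9.0]
width: 0.0
```

carry_out(
  commands=[
    [[0, 0, 1, 0, 1], [0, 0, 0, 0, 1]],
  ],
)

```text
clock: 6.02
tool_pos: [566.7, 256.5, 133.1]
tool_rot: [180.0, -0.0, 170.6]
contact_force: [-8.1, 0.9, 10.3]
width: 0.5
```

carry_out(
  commands=[
    [[0, 0, 1, 0, 1], [0, 0, 0, 0, 1]],
  ],
)

```text
clock: 6.28
tool_pos: [566.7, 256.5, 133.0]
tool_rot: [180.0, 0.0, 170.6]
contact_force: [-8.9, -1.1, 15.1]
width: -0.4
```

The tip stays at TCP z 133.0 while the force rises, so the pad is at its stop at the expected 122 mm. I'll push slightly more, dwell, and look.

carry_out(
  commands=[
    [[0, 0, 2, 0, 1], [0, 0, 0, 0, 1], [0, 0, 0, 0, 1]],
  ],
)

```text
clock: 6.65
tool_pos: [566.8, 256.6, 132.7]
tool_rot: [180.0, 0.1, 170.6]
contact_force: [-12.4, -1.9, 24.5]
width: -0.1
```

```bash
python3 - <<'E'
from rig import ctrl
import cv2,numpy as np
o=ctrl.observe();print(o["clock"],o["tool_pos"],o["width"],o["contact_force"])
a=ctrl.snapshot("scene")["img"][150:300,310:430,::-1];b=ctrl.snapshot("side")["img"][80:230,220:340,::-1]
cv2.imwrite("pics/d3.png",np.hstack([cv2.resize(v,None,fx=3.3,fy=3.3,interpolation=2) for v in (a,b)]))
E
```

```text
6.65 [566.78371277 256.56500114 132.65465856] -0.13569481554682222 [-12.3899701   -1.85219143  24.46512999]
```

View pics/d3.png

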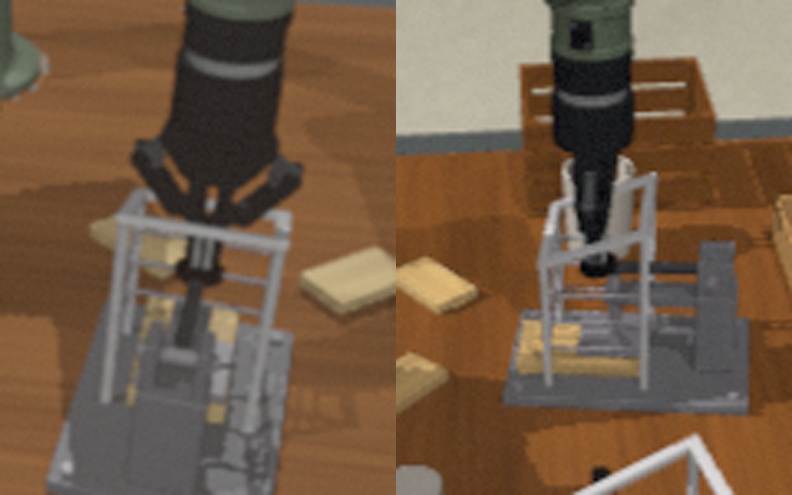

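The lever is level and the platen is on the panel. The force has reached 24 N without further travel. I'll come straight back out, keeping the fingers shut.

carry_out(
  commands=[
    [[0, 0, -5, 0, 1], [0, 0, -10, 0, 1], [0, 0, -20, 0, 1], [0, 0, -30, 0, 1], [0, 0, -30, 0, 1], [0, 0, -40, 0, 1], [0, 0, -30, 0, 1], [0, 0, 0, 0, 1], [0, 0, 0, 0, 1]],
  ],
)

```text
clock: 7.88
tool_pos: [567.1, 256.2, 293.2]
tool_rot: [-180.0, -0.0, 170.6]
contact_force: [-0.4, 0.4, -1.0]
width: -0.1
```

```bash
python3 - <<'E'
from rig import ctrl
import cv2,numpy as np
o=ctrl.observe();print(o["clock"],o["tool_pos"],o["qd"].round(2),o["contact_force"])
A=ctrl.snapshot("scene")["img"];B=ctrl.snapshot("side")["img"]
a=A[150:300,310:430,::-1];b=B[80:230,220:340,::-1]
cv2.imwrite("pics/d4.png",np.hstack([cv2.resize(v,None,fx=3.3,fy=3.3,interpolation=2) for v in (a,b)]))
cv2.imwrite("pics/full4.png",A[:,:,::-1])
cv2.imwrite("pics/w4.png",ctrl.snapshot("wrist")["img"][:,:,::-1])
E
```

```text
7.875 [567.07587875 256.1766295  293.17714008] [ 0.04  0.68 -1.02  0.13  0.14  0.03] [-0.36705762  0.39986094 -0.99706131]
```

View pics/d4.png

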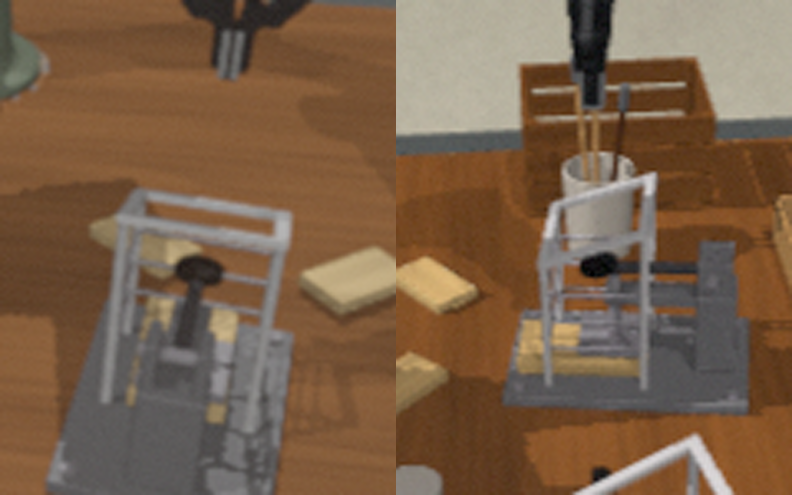

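View pics/full4.png

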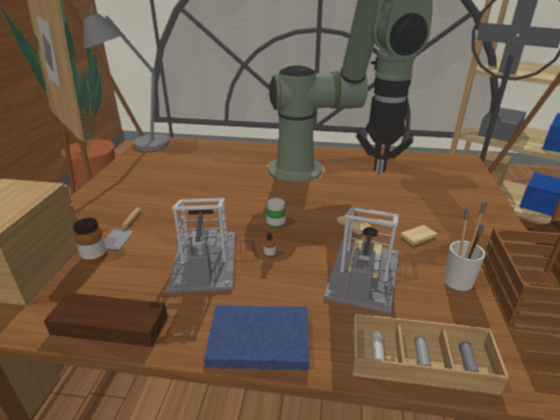

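View pics/w4.png

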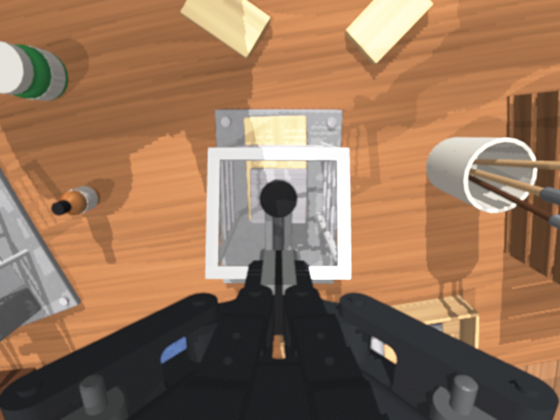

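The lever is still down: the pad is at side crop (598,264), the same as at the stop. Everything else in view is unmoved, and the hand is clear at z 293.

```bash
python3 -c "
from rig import ctrl
print(ctrl.sign_off())"
```

```text
the job is handed in; nothing more can be done
None
```

I pressed the round pad down to its stop through its guard window with the fingers shut, came straight back out and handed the job in at about 7.9 s. `sign_off` reports no verdict, so what follows is from my own checks.

- **Locating:** two-camera triangulation and two corner fits in the wrist view agreed to about 1 mm. They put the guard at about (570, 256) mm with a yaw of -9.3°. I entered about 3 mm towards the front of its centre.
- **Pressing:** the fingertips stopped at 122 mm, as specified. Upward force rose to 24 N with under 0.5 mm of further travel.
- **After withdrawing:** pictures show the lever level and still down, and the panel, the other press and the bystanders in view where they were. The force reading was about 1 N, close to its noise, with the hand clear at 293 mm.
- **Not measured directly:** I did not read the lever's angle; I judged it from the stop height and the pictures. Frame contact was also not measured separately, but finger clearance to the frame was over 20 mm by my estimate. A sideways force of about 12 N appeared while pressing. I took it to be the pad sliding along its arc.

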